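# Find the rocking corner of the drilling jig and shim it

### The arm

A 6-joint arm with a two-finger parallel gripper is mounted at the origin on the work surface. World frame = base frame: x ahead of the robot, y to its left, z up, the work surface at z = 0. Lengths are in m, angles in rad, forces in N, time in s.
With the tool pointing down it reaches from about 0.35 to 0.775 m from the base axis. Payload 5.5 kg.
Tool frame: the origin (TCP) lies midway between the tips of the shut fingers; the grasp point (between the pads) lies 19 mm behind it; z points along the fingers, x is the direction in which the jaws open and shut, and the axes are right-handed (so a half turn about z gives the same grasp; the last joint's range is limited). The gripper opens to 85 mm and grips with 20 to 120 N. Pads are 22 mm wide; open, the fingers measure 114 mm over their backs; the gripper's body (76 mm by 85 mm) begins 54 mm behind the grasp point. The pads swing forward as they close: fully open they stand 13 mm farther back than shut.
Start: joints at [1.049, 0.313, 0.046, 1.304, 0, 1.431], TCP at [0.214, 0.534, 0.231] pointing down, gripper open.
Joint ranges: [-2.76, 2.76], [-0.86, 1.69], [-1.03, 1.26], [-2.2, 2.34], [-1.47, 1.5], [-3.14, 3.14]. Speed limits (rad/s): [2.57, 2.57, 3.14, 3.14, 3.14, 3.14].

### API

Orientations are given as a unit quaternion [w, x, y, z].
In Python, from bench import bot, imaging, ticket gives the robot as it stands. The module is installed in compiled form; this text tells all that it offers.
- The arm moves only by the tool jog_arm, never from a script. Its argument "commands" is a list of rows, each an object of numbers: "tx", "ty", "tz": the shift along the world's x, y, z in units of 25 mm (1.0 is 25 mm); "rx", "ry", "rz": the turn, a rotation vector about the world's x, y, z in rad. A call has 1 to 12 rows; each row is the pose to reach, as a shift and turn from the pose commanded when the call began; what a row does not reach only later rows make up. A row lasts 1/10 s, in which the tool goes at most 50 mm and 8.59 degrees, less where a joint would pass 70% of its speed; a pose out of reach is approached as far as the arm can. A call with a gripper value outside its range is refused whole. "jaw" is the closure in counts, from 0 (fully open) to 255 (shut), set as the call begins (left out, the last holds). The fingers move at their own pace and stop on an object; "force" is the grip in N (left out, the last holds). Time passes only in rows, so rows that repeat a pose let the fingers close. It gives the time, the measured TCP pose, the force and the opening at its end, in the units of the state.
- bot.observe(): the state, without advancing time (a new reading comes with each control period).
- imaging.read_camera(name): name is "scene" or "top" or "wrist"; returns the picture (420x560x3 uint8, red, green, blue); there is no depth.
- imaging.get_calibration(name): a dict with "fx", "fy", "cx", "cy" (pixels), "R" (3x3) and "t" (3): a world point X has camera coordinates R X + t. Camera axes: x right, y down, z forward; pixel columns grow to the right and rows downward; lengths in m; the calibration is good to about 2 mm. The wrist camera is an equidistant fisheye: a pixel r from the principal point sees the ray r / f radians off the axis. A picture is of the moment at which its call begins: read the wrist's pose just before it. get_calibration takes no time and is no camera call; for the wrist camera it gives the pose at the moment of the call.
- ticket.hand_in(): hands the job in, once; it reports no verdict.
The state is a dict: "t": time; "joint_positions": joint angles; "dq": joint speeds; "tau": joint torques, N m; "eef_pos": TCP position; "eef_rot": TCP orientation; "ft_force": force on the tool from outside, world axes, zero at the start; "ft_torque": the same for the moment, N m; "gripper_width": finger opening in m.
Only numpy, scipy, OpenCV 4.12 (cv2) and the standard library are available. Lean on these libraries where they do the work, as an engineer would, in place of code of your own. Each camera call takes 0.05 s, during which the arm holds its last target.

### The job

The plate of the drilling jig rocks at one corner. Press down on its corners one at a time, firmly enough to feel which one dips, then press the raised shim tab beside that corner down until it lies flat. Use only the fingers and lift nothing, leave the other three tabs standing, do not disturb the loose things around, and finish clear of the jig.

Things in the scene. Friction and masses are not known exactly. Their poses are not given: they have to be found in the camera images.
- jig: the drilling jig, bolted to the bench: a dark steel tray 178 x 218 mm (x by y), rim 40 mm tall, holding the aluminium plate, with four lugs (29 mm tall, 30 mm wide, reaching to y +-149 mm) under the shim tabs. Origin under its centre on the bench; x points away from the robot give or take 0.3 rad of yaw, y to the left, z up
- plate: the jig's aluminium plate, 160 x 200 x 12 mm, origin under its centre 36 mm above the bench, axes as the jig's. A clamped black profile with straps (150 x 70 mm) along its middle rises to 84 mm above the bench. It sits on a sprung centre bolt and four hidden feet; one foot is too low, not always the same one. That corner dips 6 mm under about 6 N and springs back; the other three do not give
- corner_a (a point): point on the plate's top face at its near left corner (jig frame x -62 mm, y +78 mm), 18 mm in from the end edge and 22 mm in from the side edge: where to press the corner. 48 mm above the bench when the plate is level
- corner_b (a point): point on the plate's top face at its near right corner (jig frame x -62 mm, y -78 mm), 18 mm in from the end edge and 22 mm in from the side edge: where to press the corner. 48 mm above the bench when the plate is level
- corner_c (a point): point on the plate's top face at its far left corner (jig frame x +62 mm, y +78 mm), 18 mm in from the end edge and 22 mm in from the side edge: where to press the corner. 48 mm above the bench when the plate is level
- corner_d (a point): point on the plate's top face at its far right corner (jig frame x +62 mm, y -78 mm), 18 mm in from the end edge and 22 mm in from the side edge: where to press the corner. 48 mm above the bench when the plate is level
- shim_a (a joint): angle of the near left corner's shim lever, rad: 0 = tab raised 0.5 rad (starts at 0 to 0.05), 0.5 = flat. Hinge along jig x at jig x -65, y +104 mm, 33 mm above the bench. Takes about 5 N, stays where it is left and cannot be pressed back up. Pressing the tab tips its inner end up into the gap under the corner; where there is no gap it jams part-way
- tab_a (a point): point on the upper face of the near left corner's shim tab, 28 mm out from its hinge. The tab is a plain steel strip 24 mm wide (jig x), 38 mm long from the hinge outwards (jig +y), 4 mm thick. Raised, this point is about 48 mm above the bench and the tab's end about 53 mm; flat, the upper face is 35 mm above the bench
- shim_b (a joint): angle of the near right corner's shim lever, rad: 0 = tab raised 0.5 rad (starts at 0 to 0.05), 0.5 = flat. Hinge along jig x at jig x -65, y -104 mm, 33 mm above the bench. Takes about 5 N, stays where it is left and cannot be pressed back up. Pressing the tab tips its inner end up into the gap under the corner; where there is no gap it jams part-way
- tab_b (a point): point on the upper face of the near right corner's shim tab, 28 mm out from its hinge. The tab is a plain steel strip 24 mm wide (jig x), 38 mm long from the hinge outwards (jig -y), 4 mm thick. Raised, this point is about 48 mm above the bench and the tab's end about 53 mm; flat, the upper face is 35 mm above the bench
- shim_c (a joint): angle of the far left corner's shim lever, rad: 0 = tab raised 0.5 rad (starts at 0 to 0.05), 0.5 = flat. Hinge along jig x at jig x +65, y +104 mm, 33 mm above the bench. Takes about 5 N, stays where it is left and cannot be pressed back up. Pressing the tab tips its inner end up into the gap under the corner; where there is no gap it jams part-way
- tab_c (a point): point on the upper face of the far left corner's shim tab, 28 mm out from its hinge. The tab is a plain steel strip 24 mm wide (jig x), 38 mm long from the hinge outwards (jig +y), 4 mm thick. Raised, this point is about 48 mm above the bench and the tab's end about 53 mm; flat, the upper face is 35 mm above the bench
- shim_d (a joint): angle of the far right corner's shim lever, rad: 0 = tab raised 0.5 rad (starts at 0 to 0.05), 0.5 = flat. Hinge along jig x at jig x +65, y -104 mm, 33 mm above the bench. Takes about 5 N, stays where it is left and cannot be pressed back up. Pressing the tab tips its inner end up into the gap under the corner; where there is no gap it jams part-way
- tab_d (a point): point on the upper face of the far right corner's shim tab, 28 mm out from its hinge. The tab is a plain steel strip 24 mm wide (jig x), 38 mm long from the hinge outwards (jig -y), 4 mm thick. Raised, this point is about 48 mm above the bench and the tab's end about 53 mm; flat, the upper face is 35 mm above the bench
- packer: loose black plastic glazing packer, a block 32 x 45 x 30 mm tall, standing close to the jig's left side between its two left shim tabs. Origin under its centre
- cleat: loose aluminium corner cleat, L-shaped, 46 x 40 mm and 30 mm tall, standing close to the jig's right side between its two right shim tabs. Origin under its centre
- drill: loose green and black cordless drill lying on its side, about 240 x 200 mm, 58 mm tall, well to the left. Origin under its motor body
- screwdriver: loose red-handled screwdriver lying to the right. Origin under its middle
- tape: loose roll of masking tape lying flat, 100 mm across, 25 mm tall, beyond the jig on the left. Origin under its centre
- cartridge: loose upright white sealant bottle, 50 mm across, 150 mm tall, at the right. Origin under its centre
- offcut: loose black U-shaped profile offcut, 160 x 45 mm, 40 mm tall, lying beyond the jig. Origin under its centre

How it is judged:
By the outcome, as a careful person would: the job done as asked, in the order asked, and still so for the second after the job is handed in, with the robot touching nothing.
It also fails if it takes over 51 s, if anything falls off the work surface, if the arm or the gripper's body presses on something with over 40 N, if the wrist force passes 120 N, or if a joint passes its speed limit or range.

## Working session

There is one attempt and no reset: what is moved stays moved. The work goes in short steps, Python scripts to look and compute and a tool call to move; the robot and the scene stay as the last step left them, time stands still between calls to the robot, and variables do not carry over. Pictures are saved under pics/ and viewed, and the job is handed in when it is done.

Besides the shell and the picture viewer there is one more tool, called after "Emit:" as name([rows], argument=value, ...), one row to a line, values as JSON. jog_arm: Moves the arm, as the interface text tells. Its arguments: {"type":"object","properties":{"commands":{"type":"array"},"jaw":{"type":"number"},"force":{"type":"number"}},"required":["commands"]}

```bash
mkdir -p pics; python3 - <<'E'
from bench import bot, imaging
import cv2, numpy as np
s=bot.observe(); print({k:np.round(v,3) for k,v in s.items()})
for n in ["scene","top"]:
    im=imaging.read_camera(n); cv2.imwrite(f"pics/{n}0.png",im[:,:,::-1]); np.save(f"pics/{n}0.npy",im)
    c=imaging.get_calibration(n); print(n,c)
E
```

```text
{'t': np.float64(0.0), 'joint_positions': array([ 1.049,  0.314,  0.045,  1.304, -0.   ,  1.431]), 'dq': array([ 0.001,  0.001,  0.001,  0.001,  0.   , -0.001]), 'tau': array([-1.0000e-03, -4.8063e+01,  2.9853e+01,  1.9000e-02, -0.0000e+00,
        0.0000e+00]), 'eef_pos': array([0.214, 0.533, 0.23 ]), 'eef_rot': array([ 0.   ,  0.828,  0.56 , -0.001]), 'ft_force': array([ 0.691,  0.932, -0.282]), 'ft_torque': array([-0.011,  0.017, -0.004]), 'gripper_width': np.float64(0.086)}
scene {'fx': 407.4930166458713, 'fy': 407.4930166458713, 'cx': 282.91199301240374, 'cy': 208.13081530524153, 'R': array([[ 0.61079023,  0.79166923,  0.01396883],
       [ 0.56491818, -0.42334959, -0.70826731],
       [-0.55479974,  0.44049399, -0.70580613]]), 't': array([-0.38718627, -0.32718168,  1.43182003])}
top {'fx': 406.7204079357392, 'fy': 406.7204079357392, 'cx': 271.1569297652664, 'cy': 208.94289516065865, 'R': array([[ 0.01436177, -0.99985833,  0.0087788 ],
       [-0.99882178, -0.0147528 , -0.04623217],
       [ 0.04635514, -0.00810448, -0.99889215]]), 't': array([-0.01288356,  0.62666032,  1.02595421])}
```

View pics/top0.png

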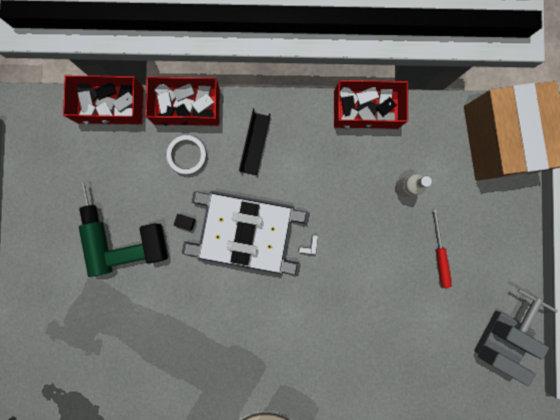

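View pics/scene0.png

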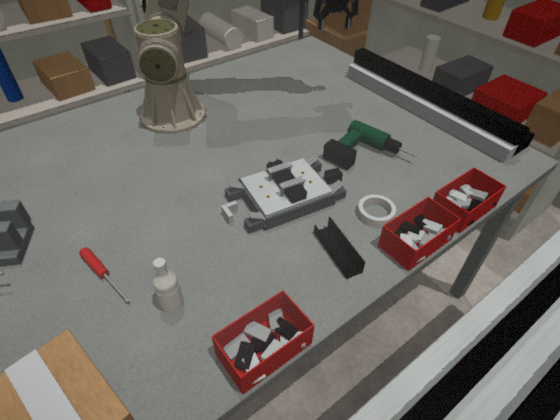

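```bash
cat > h.py <<'E'
import numpy as np, cv2
from bench import bot, imaging
def ray(n,uv,z):
    c=imaging.get_calibration(n); uv=np.atleast_2d(uv).astype(float)
    d=np.c_[(uv[:,0]-c['cx'])/c['fx'],(uv[:,1]-c['cy'])/c['fy'],np.ones(len(uv))]@c['R']
    o=-c['R'].T@c['t']; return o+d*((z-o[2])/d[:,2])[:,None]
def proj(n,X):
    c=imaging.get_calibration(n); p=np.atleast_2d(X)@c['R'].T+c['t']
    return np.c_[p[:,0]/p[:,2]*c['fx']+c['cx'],p[:,1]/p[:,2]*c['fy']+c['cy']]
def jig2w(P,c,yaw):
    P=np.atleast_2d(P); R=np.array([[np.cos(yaw),-np.sin(yaw)],[np.sin(yaw),np.cos(yaw)]])
    return np.c_[P[:,:2]@R.T+c,P[:,2]]
E
python3 - <<'E'
from h import *
im=np.load("pics/top0.npy"); 
g=im.min(axis=2); m=(g>150).astype(np.uint8)
roi=np.zeros_like(m); roi[183:285,190:305]=1; m*=roi
m=cv2.morphologyEx(m,cv2.MORPH_OPEN,np.ones((3,3),np.uint8))
cs,_=cv2.findContours(m,cv2.RETR_EXTERNAL,cv2.CHAIN_APPROX_NONE)
cs=[c for c in cs if cv2.contourArea(c)>300]; print([cv2.contourArea(c) for c in cs])
pts=np.vstack(cs)[:,0]; W=ray("top",pts,0.048)[:,:2]
r=cv2.minAreaRect((W*1000).astype(np.float32)); print(r)
for c in cs: print(cv2.boundingRect(c))
big=cv2.resize(im[170:300,160:340],None,fx=4,fy=4,interpolation=cv2.INTER_CUBIC)
cv2.imwrite("pics/crop0.png",big[:,:,::-1])
E
```

```text
[4437.0]
((566.239501953125, 61.14115524291992), (201.07275390625, 158.56471252441406), 80.36251831054688)
(199, 195, 91, 77)
```

View pics/crop0.png

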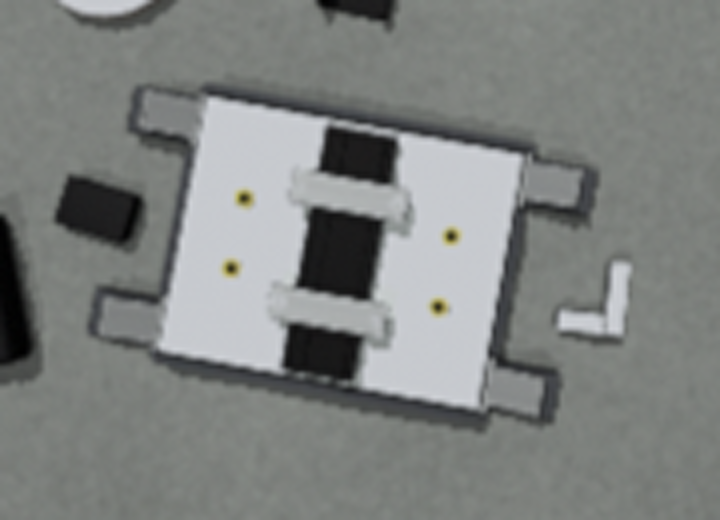

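```bash
python3 - <<'E'
from h import *
c=np.array([.5662,.0611]); yaw=np.deg2rad(80.3625-90)
P=[(-62,78,48),(-62,-78,48),(62,78,48),(62,-78,48),(-65,132,48),(-65,-132,48),(65,132,48),(65,-132,48),(-65,142,53),(-65,-142,53)]
W=jig2w(np.array(P)/1000,c,yaw); p0=np.array([.214,.533,.23])
for p,w,t in zip(P,W,proj("top",W)): print(p,w.round(4),((w-p0)/.025).round(2),t.round(1), ((t-[160,170])*4).round(), proj("scene",w).round(1))
E
```

```text
(-62, 78, 48) [0.5181 0.1484 0.048 ] [ 12.17 -15.38  -7.28] [208.8 251.5] [195. 326.] [[299.3 162.6]]
(-62, -78, 48) [ 0.492  -0.0054  0.048 ] [ 11.12 -21.54  -7.28] [271.2 263. ] [445. 372.] [[250.1 178.8]]
(62, 78, 48) [0.6404 0.1276 0.048 ] [ 17.06 -16.22  -7.28] [218.3 202. ] [233. 128.] [[322.1 188.3]]
(62, -78, 48) [ 0.6143 -0.0262  0.048 ] [ 16.01 -22.37  -7.28] [280.3 213.5] [481. 174.] [[270.4 206.9]]
(-65, 132, 48) [0.5242 0.2021 0.048 ] [ 12.41 -13.24  -7.28] [187.  248.7] [108. 315.] [[314.8 156.8]]
(-65, -132, 48) [ 0.48   -0.0582  0.048 ] [ 10.64 -23.65  -7.28] [292.5 268.2] [530. 393.] [[231.6 184. ]]
(65, 132, 48) [0.6524 0.1804 0.048 ] [ 17.54 -14.11  -7.28] [197.1 196.9] [148. 108.] [[339.4 182.9]]
(65, -132, 48) [ 0.6082 -0.0799  0.048 ] [ 15.77 -24.52  -7.28] [301.9 216.3] [568. 185.] [[251.8 214.6]]
(-65, 142, 53) [0.5259 0.212  0.053 ] [ 12.48 -12.84  -7.08] [182.6 248.1] [ 90. 312.] [[317.9 154.5]]
(-65, -142, 53) [ 0.4783 -0.068   0.053 ] [ 10.57 -24.04  -7.08] [296.7 269.2] [547. 397.] [[228.  183.8]]
```

Emit:
jog_arm([
  {"tx": 12.17, "ty": -15.38, "tz": -4, "rz": -1.36},
  {"tx": 12.17, "ty": -15.38, "tz": -4, "rz": -1.36},
  {"tx": 12.17, "ty": -15.38, "tz": -4, "rz": -1.36},
  {"tx": 12.17, "ty": -15.38, "tz": -4, "rz": -1.36},
  {"tx": 12.17, "ty": -15.38, "tz": -4, "rz": -1.36},
  {"tx": 12.17, "ty": -15.38, "tz": -4, "rz": -1.36},
  {"tx": 12.17, "ty": -15.38, "tz": -4, "rz": -1.36},
  {"tx": 12.17, "ty": -15.38, "tz": -4, "rz": -1.36},
  {"tx": 12.17, "ty": -15.38, "tz": -4, "rz": -1.36},
  {"tx": 12.17, "ty": -15.38, "tz": -4, "rz": -1.36},
  {"tx": 12.17, "ty": -15.38, "tz": -4, "rz": -1.36},
  {"tx": 12.17, "ty": -15.38, "tz": -4, "rz": -1.36},
], jaw=255, force=40)

```text
invalid input at $.commands[0]: expected keys tx, ty, tz, rx, ry, rz
```

Emit:
jog_arm([
  {"tx": 12.17, "ty": -15.38, "tz": -4, "rx": 0, "ry": 0, "rz": -1.36},
  {"tx": 12.17, "ty": -15.38, "tz": -4, "rx": 0, "ry": 0, "rz": -1.36},
  {"tx": 12.17, "ty": -15.38, "tz": -4, "rx": 0, "ry": 0, "rz": -1.36},
  {"tx": 12.17, "ty": -15.38, "tz": -4, "rx": 0, "ry": 0, "rz": -1.36},
  {"tx": 12.17, "ty": -15.38, "tz": -4, "rx": 0, "ry": 0, "rz": -1.36},
  {"tx": 12.17, "ty": -15.38, "tz": -4, "rx": 0, "ry": 0, "rz": -1.36},
  {"tx": 12.17, "ty": -15.38, "tz": -4, "rx": 0, "ry": 0, "rz": -1.36},
  {"tx": 12.17, "ty": -15.38, "tz": -4, "rx": 0, "ry": 0, "rz": -1.36},
  {"tx": 12.17, "ty": -15.38, "tz": -4, "rx": 0, "ry": 0, "rz": -1.36},
  {"tx": 12.17, "ty": -15.38, "tz": -4, "rx": 0, "ry": 0, "rz": -1.36},
  {"tx": 12.17, "ty": -15.38, "tz": -4, "rx": 0, "ry": 0, "rz": -1.36},
  {"tx": 12.17, "ty": -15.38, "tz": -4, "rx": 0, "ry": 0, "rz": -1.36},
], jaw=255, force=40)

```text
t: 1.3
eef_pos: [0.5184, 0.1479, 0.1304]
eef_rot: [0.0, 0.996, -0.087, -0.001]
ft_force: [-0.9, 0.6, -0.1]
gripper_width: 0.0
```

Emit:
jog_arm([
  {"tx": 0, "ty": 0, "tz": -1.5, "rx": 0, "ry": 0, "rz": 0},
  {"tx": 0, "ty": 0, "tz": -2.6, "rx": 0, "ry": 0, "rz": 0},
  {"tx": 0, "ty": 0, "tz": -2.8, "rx": 0, "ry": 0, "rz": 0},
  {"tx": 0, "ty": 0, "tz": -2.8, "rx": 0, "ry": 0, "rz": 0},
])

```text
t: 1.7
eef_pos: [0.5169, 0.1501, 0.0609]
eef_rot: [0.0, 0.996, -0.084, -0.001]
ft_force: [0.5, 0.2, -0.1]
gripper_width: -0.0001
```

```bash
python3 - <<'E'
from h import *
for n in ["scene","wrist","top"]:
    im=imaging.read_camera(n); cv2.imwrite(f"pics/{n}1.png",im[:,:,::-1])
    if n=="scene": a=cv2.resize(im[100:250,200:380],None,fx=4,fy=4,interpolation=cv2.INTER_CUBIC); cv2.imwrite("pics/sc1.png",a[:,:,::-1])
E
```

```text
(no output)
```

View pics/sc1.png

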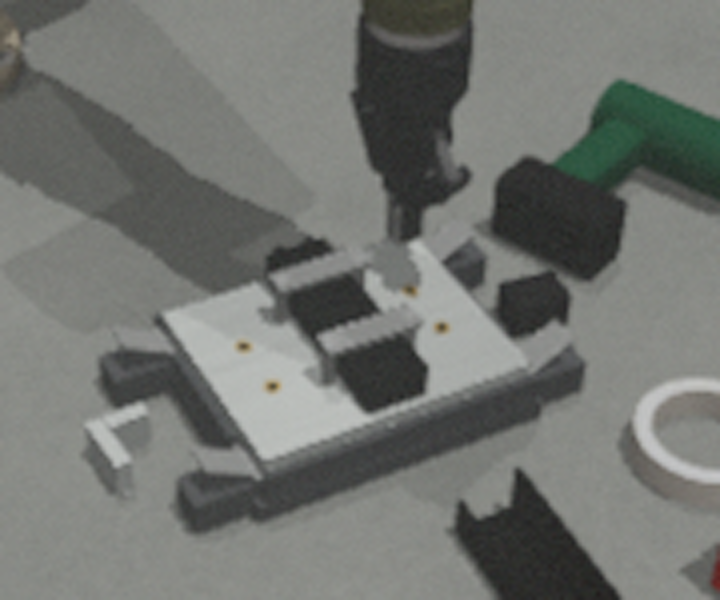

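View pics/wrist1.png

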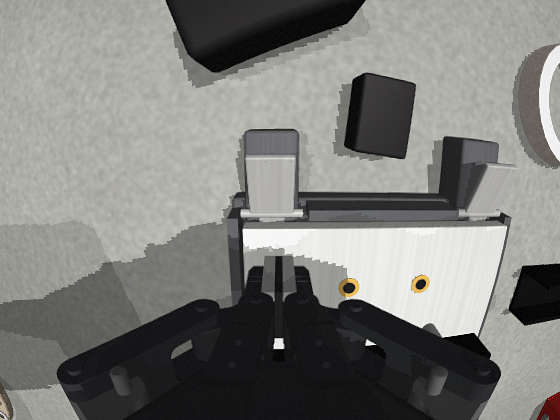

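Emit:
jog_arm([
  {"tx": 0, "ty": 0, "tz": -0.2, "rx": 0, "ry": 0, "rz": 0},
  {"tx": 0, "ty": 0, "tz": -0.32, "rx": 0, "ry": 0, "rz": 0},
  {"tx": 0, "ty": 0, "tz": -0.4, "rx": 0, "ry": 0, "rz": 0},
  {"tx": 0, "ty": 0, "tz": -0.48, "rx": 0, "ry": 0, "rz": 0},
  {"tx": 0, "ty": 0, "tz": -0.48, "rx": 0, "ry": 0, "rz": 0},
])

```text
t: 2.35
eef_pos: [0.5182, 0.149, 0.049]
eef_rot: [0.0, 0.996, -0.085, -0.0]
ft_force: [0.3, -0.0, 0.3]
gripper_width: 0.0001
```

Emit:
jog_arm([
  {"tx": 0, "ty": 0, "tz": -0.04, "rx": 0, "ry": 0, "rz": 0},
  {"tx": 0, "ty": 0, "tz": -0.04, "rx": 0, "ry": 0, "rz": 0},
])

```text
t: 2.55
eef_pos: [0.5185, 0.1491, 0.0482]
eef_rot: [0.0, 0.996, -0.085, -0.0]
ft_force: [0.6, -0.6, 0.1]
gripper_width: -0.0002
```

Emit:
jog_arm([
  {"tx": 0, "ty": 0, "tz": -0.04, "rx": 0, "ry": 0, "rz": 0},
  {"tx": 0, "ty": 0, "tz": -0.04, "rx": 0, "ry": 0, "rz": 0},
])

```text
t: 2.75
eef_pos: [0.5186, 0.1491, 0.0478]
eef_rot: [0.0, 0.996, -0.085, 0.0]
ft_force: [-1.3, 0.7, 4.4]
gripper_width: 0.0002
```

```bash
python3 - <<'E'
from h import *
for i in range(3):
    s=bot.observe(); print(s['t'],s['eef_pos'].round(4),s['ft_force'].round(2),s['joint_positions'].round(4))
E
```

```text
2.75 [0.5186 0.1491 0.0478] [-1.32  0.73  4.36] [ 1.3130e-01  3.7220e-01 -3.4610e-01  8.5200e-01 -1.0000e-04  1.8731e+00]
2.75 [0.5186 0.1491 0.0478] [-1.32  0.73  4.36] [ 1.3130e-01  3.7220e-01 -3.4610e-01  8.5200e-01 -1.0000e-04  1.8731e+00]
2.75 [0.5186 0.1491 0.0478] [-1.32  0.73  4.36] [ 1.3130e-01  3.7220e-01 -3.4610e-01  8.5200e-01 -1.0000e-04  1.8731e+00]
```

Contact at 48 mm. Press a little deeper, watching force.

Emit:
jog_arm([
  {"tx": 0, "ty": 0, "tz": -0.04, "rx": 0, "ry": 0, "rz": 0},
  {"tx": 0, "ty": 0, "tz": -0.04, "rx": 0, "ry": 0, "rz": 0},
])

```text
t: 2.95
eef_pos: [0.5187, 0.1492, 0.0478]
eef_rot: [-0.0, 0.996, -0.085, 0.001]
ft_force: [-3.6, -0.7, 10.7]
gripper_width: 0.0002
```

Emit:
jog_arm([
  {"tx": 0, "ty": 0, "tz": -0.04, "rx": 0, "ry": 0, "rz": 0},
  {"tx": 0, "ty": 0, "tz": -0.04, "rx": 0, "ry": 0, "rz": 0},
])

```text
t: 3.15
eef_pos: [0.5188, 0.1492, 0.0477]
eef_rot: [-0.0, 0.996, -0.085, 0.001]
ft_force: [-4.6, -0.8, 18.1]
gripper_width: -0.0002
```

Emit:
jog_arm([
  {"tx": 0, "ty": 0, "tz": 0.4, "rx": 0, "ry": 0, "rz": 0},
  {"tx": 0, "ty": 0, "tz": 1.0, "rx": 0, "ry": 0, "rz": 0},
  {"tx": 1.7, "ty": -0.29, "tz": 1.0, "rx": 0, "ry": 0, "rz": 0},
  {"tx": 3.4, "ty": -0.58, "tz": 1.0, "rx": 0, "ry": 0, "rz": 0},
  {"tx": 4.89, "ty": -0.83, "tz": 1.0, "rx": 0, "ry": 0, "rz": 0},
  {"tx": 4.89, "ty": -0.83, "tz": 1.0, "rx": 0, "ry": 0, "rz": 0},
  {"tx": 4.89, "ty": -0.83, "tz": 0.6, "rx": 0, "ry": 0, "rz": 0},
  {"tx": 4.89, "ty": -0.83, "tz": 0.28, "rx": 0, "ry": 0, "rz": 0},
  {"tx": 4.89, "ty": -0.83, "tz": 0.2, "rx": 0, "ry": 0, "rz": 0},
  {"tx": 4.89, "ty": -0.83, "tz": 0.16, "rx": 0, "ry": 0, "rz": 0},
  {"tx": 4.89, "ty": -0.83, "tz": 0.12, "rx": 0, "ry": 0, "rz": 0},
  {"tx": 4.89, "ty": -0.83, "tz": 0.12, "rx": 0, "ry": 0, "rz": 0},
])

```text
t: 4.35
eef_pos: [0.6407, 0.1286, 0.0487]
eef_rot: [-0.0, 0.996, -0.085, 0.0]
ft_force: [0.1, -0.3, 0.6]
gripper_width: 0.0001
```

Emit:
jog_arm([
  {"tx": 0, "ty": 0, "tz": -0.04, "rx": 0, "ry": 0, "rz": 0},
  {"tx": 0, "ty": 0, "tz": -0.04, "rx": 0, "ry": 0, "rz": 0},
])

```text
t: 4.55
eef_pos: [0.641, 0.1285, 0.0477]
eef_rot: [-0.0, 0.996, -0.085, 0.0]
ft_force: [0.6, 1.2, 1.2]
gripper_width: -0.0002
```

Emit:
jog_arm([
  {"tx": 0, "ty": 0, "tz": -0.04, "rx": 0, "ry": 0, "rz": 0},
  {"tx": 0, "ty": 0, "tz": -0.04, "rx": 0, "ry": 0, "rz": 0},
])

```text
t: 4.75
eef_pos: [0.6411, 0.1285, 0.0466]
eef_rot: [-0.0, 0.996, -0.085, 0.0]
ft_force: [0.6, 2.0, 1.7]
gripper_width: -0.0002
```

Emit:
jog_arm([
  {"tx": 0, "ty": 0, "tz": -0.04, "rx": 0, "ry": 0, "rz": 0},
  {"tx": 0, "ty": 0, "tz": -0.08, "rx": 0, "ry": 0, "rz": 0},
  {"tx": 0, "ty": 0, "tz": -0.08, "rx": 0, "ry": 0, "rz": 0},
])

```text
t: 5.05
eef_pos: [0.6413, 0.1286, 0.0447]
eef_rot: [-0.0, 0.996, -0.085, 0.001]
ft_force: [1.0, 2.9, 3.6]
gripper_width: 0.0004
```

Emit:
jog_arm([
  {"tx": 0, "ty": 0, "tz": -0.04, "rx": 0, "ry": 0, "rz": 0},
  {"tx": 0, "ty": 0, "tz": -0.08, "rx": 0, "ry": 0, "rz": 0},
  {"tx": 0, "ty": 0, "tz": -0.08, "rx": 0, "ry": 0, "rz": 0},
])

```text
t: 5.35
eef_pos: [0.6414, 0.1286, 0.0429]
eef_rot: [-0.0, 0.996, -0.085, 0.001]
ft_force: [-0.7, 2.1, 6.4]
gripper_width: 0.0
```

Emit:
jog_arm([
  {"tx": 0, "ty": 0, "tz": -0.04, "rx": 0, "ry": 0, "rz": 0},
  {"tx": 0, "ty": 0, "tz": -0.08, "rx": 0, "ry": 0, "rz": 0},
  {"tx": 0, "ty": 0, "tz": -0.08, "rx": 0, "ry": 0, "rz": 0},
])

```text
t: 5.65
eef_pos: [0.6415, 0.1286, 0.0425]
eef_rot: [-0.0, 0.996, -0.085, 0.001]
ft_force: [-3.0, 1.2, 13.7]
gripper_width: 0.0002
```

Emit:
jog_arm([
  {"tx": 0, "ty": 0, "tz": 0.6, "rx": 0, "ry": 0, "rz": 0},
  {"tx": 0, "ty": 0, "tz": 1.8, "rx": 0, "ry": 0, "rz": 0},
  {"tx": 0, "ty": 0, "tz": 3.2, "rx": 0, "ry": 0, "rz": 0},
  {"tx": -0.28, "ty": -1.65, "tz": 3.2, "rx": 0, "ry": 0, "rz": 0},
  {"tx": -0.6, "ty": -3.55, "tz": 3.2, "rx": 0, "ry": 0, "rz": 0},
  {"tx": -0.9, "ty": -5.35, "tz": 3.2, "rx": 0, "ry": 0, "rz": 0},
  {"tx": -1.04, "ty": -6.15, "tz": 3.2, "rx": 0, "ry": 0, "rz": 0},
  {"tx": -1.04, "ty": -6.15, "tz": 3.2, "rx": 0, "ry": 0, "rz": 0},
  {"tx": -1.04, "ty": -6.15, "tz": 1.8, "rx": 0, "ry": 0, "rz": 0},
  {"tx": -1.04, "ty": -6.15, "tz": 0.9, "rx": 0, "ry": 0, "rz": 0},
  {"tx": -1.04, "ty": -6.15, "tz": 0.6, "rx": 0, "ry": 0, "rz": 0},
  {"tx": -1.04, "ty": -6.15, "tz": 0.5, "rx": 0, "ry": 0, "rz": 0},
])

```text
t: 6.85
eef_pos: [0.6137, -0.0245, 0.0514]
eef_rot: [-0.0, 0.996, -0.085, -0.001]
ft_force: [0.5, -0.2, -0.4]
gripper_width: 0.0001
```

Emit:
jog_arm([
  {"tx": 0, "ty": 0, "tz": -0.04, "rx": 0, "ry": 0, "rz": 0},
  {"tx": 0, "ty": 0, "tz": -0.08, "rx": 0, "ry": 0, "rz": 0},
  {"tx": 0, "ty": 0, "tz": -0.12, "rx": 0, "ry": 0, "rz": 0},
  {"tx": 0, "ty": 0, "tz": -0.16, "rx": 0, "ry": 0, "rz": 0},
  {"tx": 0, "ty": 0, "tz": -0.2, "rx": 0, "ry": 0, "rz": 0},
  {"tx": 0, "ty": 0, "tz": -0.2, "rx": 0, "ry": 0, "rz": 0},
])

```text
t: 7.45
eef_pos: [0.6148, -0.0254, 0.048]
eef_rot: [0.0, 0.996, -0.085, 0.0]
ft_force: [-0.8, 1.1, 0.1]
gripper_width: 0.0004
```

Emit:
jog_arm([
  {"tx": 0, "ty": 0, "tz": -0.04, "rx": 0, "ry": 0, "rz": 0},
  {"tx": 0, "ty": 0, "tz": -0.04, "rx": 0, "ry": 0, "rz": 0},
])

```text
t: 7.65
eef_pos: [0.6149, -0.0254, 0.0479]
eef_rot: [0.0, 0.996, -0.085, 0.0]
ft_force: [-1.9, 0.7, 6.5]
gripper_width: -0.0001
```

Emit:
jog_arm([
  {"tx": 0, "ty": 0, "tz": -0.04, "rx": 0, "ry": 0, "rz": 0},
  {"tx": 0, "ty": 0, "tz": -0.06, "rx": 0, "ry": 0, "rz": 0},
  {"tx": 0, "ty": 0, "tz": -0.06, "rx": 0, "ry": 0, "rz": 0},
])

```text
t: 7.95
eef_pos: [0.615, -0.0254, 0.0478]
eef_rot: [0.0, 0.996, -0.085, 0.001]
ft_force: [-5.6, 0.1, 14.2]
gripper_width: -0.0001
```

Emit:
jog_arm([
  {"tx": 0, "ty": 0, "tz": 0.4, "rx": 0, "ry": 0, "rz": 0},
  {"tx": 0, "ty": 0, "tz": 1.0, "rx": 0, "ry": 0, "rz": 0},
  {"tx": -1.7, "ty": 0.29, "tz": 1.0, "rx": 0, "ry": 0, "rz": 0},
  {"tx": -3.4, "ty": 0.58, "tz": 1.0, "rx": 0, "ry": 0, "rz": 0},
  {"tx": -4.89, "ty": 0.83, "tz": 1.0, "rx": 0, "ry": 0, "rz": 0},
  {"tx": -4.89, "ty": 0.83, "tz": 1.0, "rx": 0, "ry": 0, "rz": 0},
  {"tx": -4.89, "ty": 0.83, "tz": 0.6, "rx": 0, "ry": 0, "rz": 0},
  {"tx": -4.89, "ty": 0.83, "tz": 0.28, "rx": 0, "ry": 0, "rz": 0},
  {"tx": -4.89, "ty": 0.83, "tz": 0.2, "rx": 0, "ry": 0, "rz": 0},
  {"tx": -4.89, "ty": 0.83, "tz": 0.16, "rx": 0, "ry": 0, "rz": 0},
  {"tx": -4.89, "ty": 0.83, "tz": 0.12, "rx": 0, "ry": 0, "rz": 0},
  {"tx": -4.89, "ty": 0.83, "tz": 0.08, "rx": 0, "ry": 0, "rz": 0},
])

```text
t: 9.15
eef_pos: [0.4931, -0.0048, 0.0478]
eef_rot: [0.0, 0.996, -0.085, 0.0]
ft_force: [-3.4, 0.3, 12.0]
gripper_width: 0.0002
```

Emit:
jog_arm([
  {"tx": 0, "ty": 0, "tz": -0.04, "rx": 0, "ry": 0, "rz": 0},
  {"tx": 0, "ty": 0, "tz": -0.08, "rx": 0, "ry": 0, "rz": 0},
  {"tx": 0, "ty": 0, "tz": -0.08, "rx": 0, "ry": 0, "rz": 0},
])

```text
t: 9.45
eef_pos: [0.4932, -0.0048, 0.0477]
eef_rot: [0.0, 0.996, -0.085, 0.001]
ft_force: [-6.7, -0.3, 20.2]
gripper_width: -0.0
```

Emit:
jog_arm([
  {"tx": 0, "ty": 0, "tz": -0.04, "rx": 0, "ry": 0, "rz": 0},
  {"tx": 0, "ty": 0, "tz": -0.04, "rx": 0, "ry": 0, "rz": 0},
])

```text
t: 9.65
eef_pos: [0.4932, -0.0048, 0.0477]
eef_rot: [0.0, 0.996, -0.085, 0.001]
ft_force: [-10.3, 0.6, 28.4]
gripper_width: -0.0001
```

Emit:
jog_arm([
  {"tx": 0, "ty": 0, "tz": 0.6, "rx": 0, "ry": 0, "rz": 0},
  {"tx": 0, "ty": 0, "tz": 2.0, "rx": 0, "ry": 0, "rz": 0},
  {"tx": 0, "ty": 0, "tz": 3.4, "rx": 0, "ry": 0, "rz": 0},
  {"tx": 1.0, "ty": 1.16, "tz": 3.4, "rx": 0, "ry": 0, "rz": 0},
  {"tx": 2.2, "ty": 2.55, "tz": 3.4, "rx": 0, "ry": 0, "rz": 0},
  {"tx": 3.4, "ty": 3.93, "tz": 3.4, "rx": 0, "ry": 0, "rz": 0},
  {"tx": 4.6, "ty": 5.32, "tz": 3.4, "rx": 0, "ry": 0, "rz": 0},
  {"tx": 5.7, "ty": 6.6, "tz": 3.4, "rx": 0, "ry": 0, "rz": 0},
  {"tx": 6.42, "ty": 7.43, "tz": 3.4, "rx": 0, "ry": 0, "rz": 0},
  {"tx": 6.42, "ty": 7.43, "tz": 3.4, "rx": 0, "ry": 0, "rz": 0},
  {"tx": 6.42, "ty": 7.43, "tz": 2.0, "rx": 0, "ry": 0, "rz": 0},
  {"tx": 6.42, "ty": 7.43, "tz": 0.9, "rx": 0, "ry": 0, "rz": 0},
])

```text
t: 10.85
eef_pos: [0.6532, 0.181, 0.0662]
eef_rot: [0.0, 0.996, -0.085, 0.0]
ft_force: [-0.7, 0.1, -0.5]
gripper_width: 0.0004
```

Emit:
jog_arm([
  {"tx": 0, "ty": 0, "tz": 0, "rx": 0, "ry": 0, "rz": 0},
  {"tx": 0, "ty": 0, "tz": 0, "rx": 0, "ry": 0, "rz": 0},
])

```text
t: 11.05
eef_pos: [0.6523, 0.1805, 0.0668]
eef_rot: [0.0, 0.996, -0.086, -0.001]
ft_force: [0.1, -0.8, 1.0]
gripper_width: 0.0002
```

```bash
python3 - <<'E'
from h import *
for n in ["scene","wrist"]:
    im=imaging.read_camera(n)
    if n=="scene": im=cv2.resize(im[100:250,240:420],None,fx=4,fy=4,interpolation=cv2.INTER_CUBIC)
    cv2.imwrite(f"pics/{n}2.png",im[:,:,::-1])
E
```

```text
(no output)
```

View pics/scene2.png

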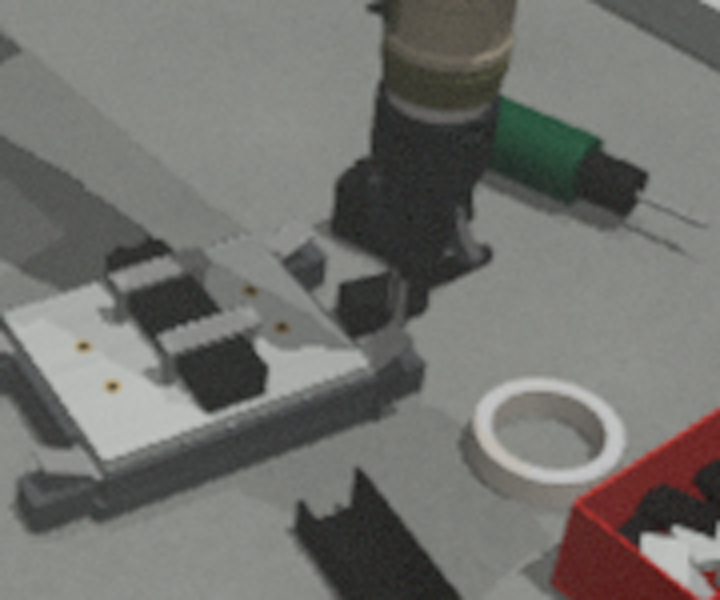

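View pics/wrist2.png

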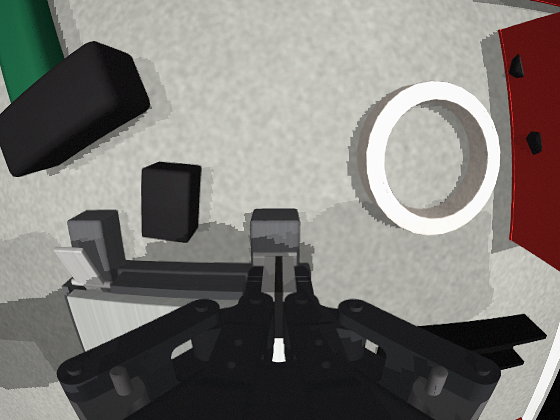

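Emit:
jog_arm([
  {"tx": 0, "ty": 0, "tz": -0.3, "rx": 0, "ry": 0, "rz": 0},
  {"tx": 0, "ty": 0, "tz": -0.5, "rx": 0, "ry": 0, "rz": 0},
  {"tx": 0, "ty": 0, "tz": -0.6, "rx": 0, "ry": 0, "rz": 0},
  {"tx": 0, "ty": 0, "tz": -0.7, "rx": 0, "ry": 0, "rz": 0},
  {"tx": 0, "ty": 0, "tz": -0.7, "rx": 0, "ry": 0, "rz": 0},
])

```text
t: 11.65
eef_pos: [0.6535, 0.1822, 0.05]
eef_rot: [-0.001, 0.996, -0.085, 0.001]
ft_force: [0.2, 2.4, 3.1]
gripper_width: -0.0005
```

Emit:
jog_arm([
  {"tx": 0, "ty": 0, "tz": -0.06, "rx": 0, "ry": 0, "rz": 0},
  {"tx": 0, "ty": 0, "tz": -0.12, "rx": 0, "ry": 0, "rz": 0},
  {"tx": 0, "ty": 0, "tz": -0.12, "rx": 0, "ry": 0, "rz": 0},
])

```text
t: 11.95
eef_pos: [0.6538, 0.1823, 0.0472]
eef_rot: [-0.001, 0.996, -0.085, 0.001]
ft_force: [-0.1, 4.2, 4.8]
gripper_width: 0.0001
```

Emit:
jog_arm([
  {"tx": 0, "ty": 0, "tz": -0.06, "rx": 0, "ry": 0, "rz": 0},
  {"tx": 0, "ty": 0, "tz": -0.12, "rx": 0, "ry": 0, "rz": 0},
  {"tx": 0, "ty": 0, "tz": -0.12, "rx": 0, "ry": 0, "rz": 0},
])

```text
t: 12.25
eef_pos: [0.6537, 0.1818, 0.0439]
eef_rot: [-0.001, 0.996, -0.085, 0.001]
ft_force: [0.9, 2.6, 3.7]
gripper_width: 0.0004
```

Emit:
jog_arm([
  {"tx": 0, "ty": 0, "tz": -0.06, "rx": 0, "ry": 0, "rz": 0},
  {"tx": 0, "ty": 0, "tz": -0.12, "rx": 0, "ry": 0, "rz": 0},
  {"tx": 0, "ty": 0, "tz": -0.12, "rx": 0, "ry": 0, "rz": 0},
])

```text
t: 12.55
eef_pos: [0.6533, 0.1809, 0.0402]
eef_rot: [0.0, 0.996, -0.085, 0.0]
ft_force: [2.5, 2.3, 4.3]
gripper_width: -0.0004
```

Emit:
jog_arm([
  {"tx": 0, "ty": 0, "tz": -0.06, "rx": 0, "ry": 0, "rz": 0},
  {"tx": 0, "ty": 0, "tz": -0.12, "rx": 0, "ry": 0, "rz": 0},
  {"tx": 0, "ty": 0, "tz": -0.12, "rx": 0, "ry": 0, "rz": 0},
])

```text
t: 12.85
eef_pos: [0.6529, 0.1807, 0.0369]
eef_rot: [0.0, 0.996, -0.086, -0.0]
ft_force: [0.8, 1.2, 2.6]
gripper_width: 0.0003
```

Emit:
jog_arm([
  {"tx": 0, "ty": 0, "tz": -0.06, "rx": 0, "ry": 0, "rz": 0},
  {"tx": 0, "ty": 0, "tz": -0.12, "rx": 0, "ry": 0, "rz": 0},
  {"tx": 0, "ty": 0, "tz": -0.12, "rx": 0, "ry": 0, "rz": 0},
])

```text
t: 13.15
eef_pos: [0.653, 0.1809, 0.0349]
eef_rot: [0.0, 0.996, -0.085, 0.0]
ft_force: [-0.2, 2.0, 7.4]
gripper_width: -0.0
```

Emit:
jog_arm([
  {"tx": 0, "ty": 0, "tz": -0.04, "rx": 0, "ry": 0, "rz": 0},
  {"tx": 0, "ty": 0, "tz": -0.06, "rx": 0, "ry": 0, "rz": 0},
  {"tx": 0, "ty": 0, "tz": -0.06, "rx": 0, "ry": 0, "rz": 0},
])

```text
t: 13.45
eef_pos: [0.6531, 0.1809, 0.0348]
eef_rot: [0.0, 0.996, -0.085, 0.001]
ft_force: [-3.2, 0.6, 13.7]
gripper_width: -0.0
```

Emit:
jog_arm([
  {"tx": 0, "ty": 0, "tz": -0.06, "rx": 0, "ry": 0, "rz": 0},
  {"tx": 0, "ty": 0, "tz": -0.06, "rx": 0, "ry": 0, "rz": 0},
])

```text
t: 13.65
eef_pos: [0.6532, 0.1809, 0.0345]
eef_rot: [0.0, 0.996, -0.085, 0.001]
ft_force: [-4.2, 0.6, 20.4]
gripper_width: -0.0001
```

Emit:
jog_arm([
  {"tx": 0, "ty": 0, "tz": 0.6, "rx": 0, "ry": 0, "rz": 0},
  {"tx": 0, "ty": 0, "tz": 2, "rx": 0, "ry": 0, "rz": 0},
  {"tx": 0, "ty": 0, "tz": 4, "rx": 0, "ry": 0, "rz": 0},
  {"tx": 0, "ty": 0, "tz": 6, "rx": 0, "ry": 0, "rz": 0},
  {"tx": -2, "ty": 1, "tz": 7, "rx": 0, "ry": 0, "rz": 0},
  {"tx": -4, "ty": 2, "tz": 8, "rx": 0, "ry": 0, "rz": 0},
  {"tx": -6, "ty": 3, "tz": 8, "rx": 0, "ry": 0, "rz": 0},
  {"tx": -8, "ty": 4, "tz": 8, "rx": 0, "ry": 0, "rz": 0},
  {"tx": -10, "ty": 5, "tz": 8, "rx": 0, "ry": 0, "rz": 0},
  {"tx": -10, "ty": 6, "tz": 8, "rx": 0, "ry": 0, "rz": 0},
  {"tx": -10, "ty": 6, "tz": 8, "rx": 0, "ry": 0, "rz": 0},
  {"tx": -10, "ty": 6, "tz": 8, "rx": 0, "ry": 0, "rz": 0},
])

```text
t: 14.85
eef_pos: [0.4015, 0.3312, 0.2306]
eef_rot: [0.001, 0.996, -0.084, -0.001]
ft_force: [0.7, -0.5, -1.5]
gripper_width: -0.0
```

```bash
python3 - <<'E'
from h import *
for n in ["scene","top"]:
    im=imaging.read_camera(n)
    im=im[100:250,220:400] if n=="scene" else im[170:300,160:340]
    im=cv2.resize(im,None,fx=4,fy=4,interpolation=cv2.INTER_CUBIC)
    cv2.imwrite(f"pics/{n}3.png",im[:,:,::-1])
E
```

```text
(no output)
```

View pics/scene3.png

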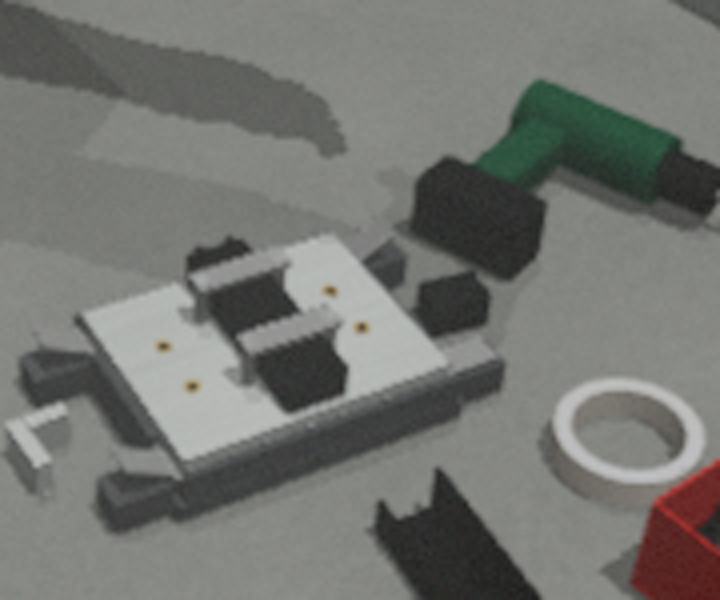

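View pics/top3.png

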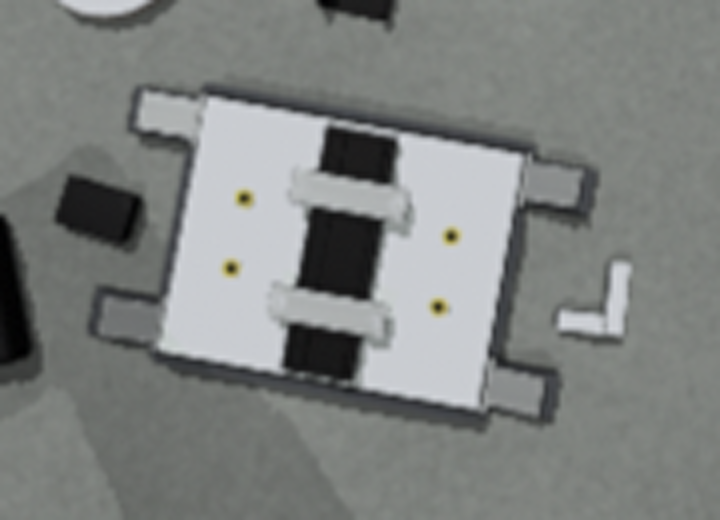

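The far-left tab (scene crop around 475,355) now lies flat. The tabs at (375,240), (60,345) and (150,460) still stand. In the top crop the packer (98,208) and cleat (600,305) are where they were at the start. The arm is clear of the jig.

```bash
python3 - <<'E'
from bench import bot,ticket
s=bot.observe(); print(s['t'],s['eef_pos'].round(3),abs(s['dq']).max().round(4))
print(ticket.hand_in())
E
```

```text
14.95 [0.403 0.33  0.231] 0.0223
the job is handed in; nothing more can be done
None
```

The far left corner (C) is the one that rocked. I pressed its shim tab flat and handed the job in at about 15 s.

- **Corner presses:** I pressed all four with shut fingers. C sank from about 48 mm to 42.5 mm under about 6 N, then stopped. The others held at 48 mm: A at 18 N, D at 14 N and B at 28 N, which was firmer than I intended.
- **Shim tab C:** It went down under about 3–5 N and stopped with the fingertips at 35 mm, the flat height. I held it there at up to 20 N, and it did not jam part-way.
- **Last camera check:** Tab C lies flat and tabs A, B and D still stand. The packer and cleat are in the same place as in the first top view, and the drill, tape and offcut look untouched. I did not re-check the screwdriver and sealant bottle, but the arm never went near them.
- **Finish:** The arm ended clear of the jig at 0.23 m height.

I did not press corner C again after shimming, so that it no longer rocks is inferred from the tab lying flat. No check failed or disagreed.

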